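# Present a plug gauge to the inspection camera

### The arm

A 7-joint arm with a two-finger parallel gripper is mounted at the origin on the work surface. World frame = base frame: x ahead of the robot, y to its left, z up, the work surface at z = 0. Lengths are in mm, angles in rad, forces in N, time in s.
With the tool pointing down it reaches from about 400 to 875 mm from the base axis. Payload 6.5 kg.
Tool frame: the origin (TCP) lies at the very end of the fingers, on their centre line; the grasp point (between the pads) lies 19 mm behind it; z points along the fingers, y is the direction in which the jaws open and shut (so a half turn about z gives the same grasp; the last joint's range is limited). The gripper opens to 85 mm and grips with 20 to 120 N. Pads are 22 mm wide; open, the fingers measure 114 mm over their backs; the gripper's body (76 mm by 85 mm) begins 54 mm behind the grasp point. The pads swing forward as they close: fully open they stand 13 mm farther back than shut.
Start: joints at [-1.413, 0.536, -0.004, 1.538, 0.003, 1.067, -0.071], TCP at [144.254, 633.783, 231.29] pointing down, gripper open.
Joint ranges: [-2.7, 2.7], [-0.37, 2.16], [-1.27, 1.26], [0.24, 2.4], [-1.31, 4.45], [0.19, 1.91], [-2.76, 2.76]. Speed limits (rad/s): [2.39, 2.39, 3.14, 3.14, 3.14, 3.14, 3.14].

### API

Orientations are given as a 3x3 rotation matrix whose columns are the frame's x, y, z axes.
In Python, from station import env, imaging gives the robot as it stands. The module is installed in compiled form; this text tells all that it offers.
- The arm moves only by the shell command python3 -m pendant 'ROWS'. ROWS is text: rows parted by semicolons, each of 5 numbers parted by spaces: the shift along the tool's x, y, z in m, then the turn about the tool's z in rad, then the finger opening in m, from 0 to 0.0854. A call has 1 to 8 rows; each row shifts and turns the commanded pose from where the row before left it, along the tool's axes as they then stand; what a row does not reach is not made up. A row lasts 1/10 s, in which the tool goes at most 50 mm and 8.59 degrees, less where a joint would pass 70% of its speed; a pose out of reach is approached as far as the arm can. A call with a gripper value outside its range is refused whole. The fingers move at their own pace and stop on an object; the grip force is fixed at half the most. Time passes only in rows, so rows that do not move let the fingers close. It gives the time, the measured TCP pose, the force and the opening at its end, in the units of the state.
- env.state(): the state, without advancing time (a new reading comes with each control period).
- imaging.read_camera(name): name is "side" or "top"; returns a dict with "color" (400x640x3 uint8, red, green, blue), "range_z" (400x640 float32, mm along the optical axis (not along the pixel's ray), 0 where there is no reading), "fx", "fy", "cx", "cy" (pixels), "dist" ([k1, k2, p1, p2, k3] as OpenCV has them; the pictures are not rectified), "view" (4x4, takes a point from world to camera coordinates). Camera axes: x right, y up, looking along -z (the intrinsics and any distortion apply to the point x, -y, -z); pixel columns grow to the right and rows downward; lengths in mm; the calibration is good to about 2 mm. A picture is of the moment at which its call begins.
- env.job_done(): hands the job in, once; it reports no verdict.
Trained networks look in a picture, given as the dict that the camera call returned (one of the last four; its "shot" number tells which), for a name from the list of things; names that differ only in an ending like _2 or _b are one class to them, and where a whole thing is asked for, a point or a joint stands for the part that bears it (a point fixed in the world has none). Each returns a list of dicts, best first, with "p" (0 to 1); they miss things now and then, are a little off and sometimes report something else, mostly with a low value. They report only what shows in the picture. A call takes as long as a camera call. They do not tell look-alikes from the thing itself.
- imaging.recognise(picture, name): "xyz" ([x, y, z] in mm, in world coordinates, good to about 4 mm: the middle of the surface that is visible of it).
The state is a dict: "time": time; "joints": joint angles; "dq": joint speeds; "effort": joint torques, N m; "eef_pos": TCP position; "eef_rot": TCP orientation; "ft_force": force on the tool from outside, world axes, zero at the start; "torque": the same for the moment, N m; "finger_gap": opening from 0.0 (shut) to 1.0 (fully open).
Only numpy, scipy, OpenCV 4.12 (cv2) and the standard library are available. Lean on these libraries where they do the work, as an engineer would, in place of code of your own. Each camera call takes 0.05 s, during which the arm holds its last target. There are 200 camera calls.

### The job

Push the red lever of the camera's ring light all the way over, away from the robot. Then draw the blue-handled plug gauge out of the leaning holder, turn it level and hold it in mid-air straight in front of the camera, its bare steel end pointing square at the middle of the lens, about 60 mm from the glass. Finish while still holding it there steadily; do not touch the camera, and leave the other gauges and everything else on the bench where they are.

Things in the scene. Friction and masses are not known exactly. Their poses are not given: they have to be found in the camera images.
- rack: Fixed holder: grey block 60 x 260 x 50 mm tilted 45 degrees on a base plate 150 x 260 mm, top edge 91 mm high. Origin at table height; x to its far side, y along the row, z up. Three 22 mm square holes at y = -80, 0, 80 mm, a gauge in each, in any order; hole axes rise at 45 degrees towards -x (the robot) and leave the holed face at x = -15, z = 70 mm.
- gauge_blue: Plug gauge to present, 135 mm long: steel plug (diameter 20, length 40 mm), collar (diameter 30, at 40-45 mm), blue handle (diameter 24, at 45-135 mm). Origin: centre of the steel end face; z runs along the gauge to the handle's end. 0.13-0.25 kg, balance about 65 mm from the steel end. Starts in a hole, handle up towards the robot, collar on the holed face; loose fit, free after 40 mm of draw.
- gauge_blue_butt (a point): Centre of the free end of the blue gauge's handle, 135 mm from the steel end.
- gauge_yellow: Same gauge with a yellow handle; stays in its hole.
- gauge_black: Same gauge with a black handle; stays in its hole.
- camera: Fixed inspection camera: white box on a post and a grey foot (130 x 110 mm), 222 mm high. Ring light (80 mm diameter) round the lens, its face 26 mm in front of the origin, the glass 29 mm; lens axis level at 190 mm height. Origin at table height, near the front of the foot, in the plane of the lens axis; the lens looks along -x (roughly to the robot), z up.
- focus (a point): The point on the lens axis where the gauge's steel end belongs: 61 mm in front of the glass, 190 mm above the table. Its axes are those of the camera (lens looks along -x).
- lamp_switch_base: Fixed yellow block (70 x 50 x 25 mm) that carries the red lever. Origin at table height under its middle; x along the lever's throw, away from the robot; z up. The lever's pivot is 22 mm above the origin.
- lamp_switch (a joint): Red lever of the ring light, rad: 0 = leaning towards the robot side (-x of its block, off), 1.0 = fully over to +x (on); it stays where it is left.
- lamp_switch_tip (a point): Centre of the 26 mm red ball at the lever's end, 80 mm from the pivot; it swings 0.5 rad either side of upright. A push of about 1 to 2 N moves it.
- sleeve_a: Loose copper sleeve standing on end, 64 mm diameter, 110 mm high; origin at its foot.
- sleeve_b: A second copper sleeve, the same.
- oil_bottle: Green bottle, 56 mm diameter, 150 mm high; origin at its foot.
- test_block: Steel hardness test block, disc 64 mm diameter, 16 mm high; origin at its underside.
- mouse: White computer mouse, 100 x 60 x 28 mm; origin at its underside.
There are look-alikes about, which are no part of the job. What is meant by the gauge_blue is not green, pink or turquoise, and is the smaller of those in its own colour.

How it is judged (in metres and radians):
On the way, in this order (a step that is already met when the one before it is completed fails the run):
1. the ring light's lever is fully over (value of joint lamp_switch above 0.85 rad), for 0.2 s.
2. the blue gauge is drawn clear of the holder and raised (height (world z) of gauge_blue above 0.12 m and contact force between gauge_blue and rack below 0.05 N and contact force between gauge_blue and the fingers above 1 N), for 0.2 s.
At the end, for the whole second after the job is handed in: The lever reads above 0.85 rad; the blue gauge is held by the fingers alone, at rest, its steel end within 20 mm of the focus point, its axis within 0.18 rad (10 degrees) of the lens axis, handle away from the camera; the other gauges and bystanders are within 20 mm of where they started (value of joint lamp_switch above 0.85 rad and distance between gauge_blue and focus below 0.02 m and angle between the z axis of gauge_blue and the x axis of camera, either way round below 0.18 rad and x of gauge_blue_butt in the frame of camera below -0.19 m and height (world z) of gauge_blue above 0.165 m and contact force between gauge_blue and the fingers above 2 N and contact force between gauge_blue and camera below 0.1 N and contact force between gauge_blue and rack below 0.1 N and linear speed of gauge_blue below 0.03 m/s and angular speed of gauge_blue below 0.2 rad/s and distance of each of gauge_yellow, gauge_black, sleeve_a, sleeve_b, oil_bottle, test_block, mouse from where it was at the start of the episode below 0.02 m); the arm keeps its last pose, push and grip.
It fails at once if the camera is touched by the gauge or the arm (contact force between any of gauge_blue, the arm, the fingers and camera above 1 N).
It fails at once if another gauge or a bystander is disturbed (distance of any of gauge_yellow, gauge_black, sleeve_a, sleeve_b, oil_bottle, test_block, mouse from where it was at the start of the episode above 0.02 m).
It also fails if it takes over 45 s, if anything falls off the work surface, if the arm or the gripper's body presses on something with over 40 N, if the wrist force passes 120 N, or if a joint passes its speed limit or range.

## Working session

There is one attempt and no reset: what is moved stays moved. The work goes in short steps, Python scripts to look and compute and a shell command to move; the robot and the scene stay as the last step left them, time stands still between calls to the robot, and variables do not carry over. Pictures are saved under pics/ and viewed, about 8 in all and at most 12, crops included, and the job is handed in when it is done.

```bash
mkdir -p pics
cat > h.py <<'E'
import numpy as np, cv2, pickle
from station import env, imaging
def shot(n,tag):
    p=imaging.read_camera(n); pickle.dump(p,open(f'{tag}.pkl','wb')); cv2.imwrite(f'pics/{tag}.png',p['color'][:,:,::-1]); return p
def pts(p,uv):
    """pixels (N,2 col,row) -> world using range"""
    uv=np.atleast_2d(uv).astype(float)
    K=np.array([[p['fx'],0,p['cx']],[0,p['fy'],p['cy']],[0,0,1]])
    n=cv2.undistortPoints(uv.reshape(-1,1,2),K,np.array(p['dist'],float)).reshape(-1,2)
    z=p['range_z'][uv[:,1].astype(int),uv[:,0].astype(int)]
    c=np.c_[n[:,0]*z,-n[:,1]*z,-z,np.ones(len(z))]
    w=(np.linalg.inv(p['view'])@c.T).T[:,:3]
    w[z==0]=np.nan
    return w
def cloud(p):
    v,u=np.mgrid[0:400,0:640]
    return pts(p,np.c_[u.ravel(),v.ravel()]).reshape(400,640,3)
E
python3 - <<'E'
from h import *
np.set_printoptions(precision=1,suppress=True)
for n in('top','side'):
    p=shot(n,n+'0')
    for k in ['rack','gauge_blue','camera','lamp_switch_base','lamp_switch_tip','sleeve_a','oil_bottle','test_block','mouse']:
        print(n,k,[(np.round(r['p'],2),np.array(r['xyz'])) for r in imaging.recognise(p,k)])
print(env.state())
E
```

```text
top rack [(np.float64(0.57), array([564.6, 103.9,  52.7])), (np.float64(0.5), array([488.5,  38.5, 114.4]))]
top gauge_blue [(np.float64(0.77), array([647. , 553. ,  20.9])), (np.float64(0.74), array([199.5, 389.8,  30.6])), (np.float64(0.65), array([505.4, 200.9, 110.5])), (np.float64(0.65), array([307.8, 150.2,  28.8])), (np.float64(0.56), array([475.1, 520.7,  20.9]))]
top camera [(np.float64(0.75), array([ 785.8, -169.3,  189. ])), (np.float64(0.4), array([ 381.1, -145. ,    9.9]))]
top lamp_switch_base [(np.float64(0.96), array([ 497.1, -275.3,   24. ])), (np.float64(0.3), array([379.2, 372.1,  25.8]))]
top lamp_switch_tip [(np.float64(0.65), array([ 470.2, -275.8,  100.7])), (np.float64(0.63), array([377.5, 369.5,  27.4])), (np.float64(0.38), array([587.4, 411.6,  70.7]))]
top sleeve_a [(np.float64(0.96), array([788.4, 101.9,  76.1])), (np.float64(0.64), array([583.9, 414. ,  73.6]))]
top oil_bottle [(np.float64(0.96), array([ 659.2, -355.6,  105.7]))]
top test_block [(np.float64(0.89), array([ 380.1, -145.3,   14.9]))]
top mouse [(np.float64(0.86), array([378.8, 371.8,  23.6])
[... 756 characters left out ...]
.9,  72.6])), (np.float64(0.81), array([782.1,  79.4,  69.9]))]
side oil_bottle [(np.float64(0.62), array([ 661.6, -383.2,   82.1]))]
side test_block [(np.float64(0.92), array([ 380.4, -152.4,   15.7]))]
side mouse [(np.float64(0.75), array([375.4, 356.3,  31.2]))]
{'time': 1.0, 'joints': array([-1.4,  0.5, -0. ,  1.5,  0. ,  1.1, -0.1]), 'dq': array([ 0., -0., -0.,  0.,  0.,  0., -0.]), 'effort': array([ -0. , -58.3,   1. , -25.9,   0. ,   0. ,  -0. ]), 'eef_pos': array([144.3, 633.8, 231.3]), 'eef_rot': array([[-1. ,  0.2,  0. ],
       [ 0.2,  1. ,  0. ],
       [-0. ,  0. , -1. ]]), 'ft_force': array([0.1, 0.3, 0.2]), 'torque': array([ 0. , -0. , -0.1]), 'finger_gap': 0.9991974714670687}
```

View pics/top0.png

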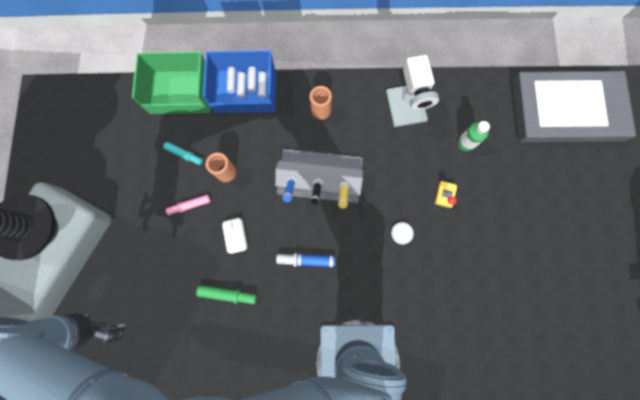

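View pics/side0.png

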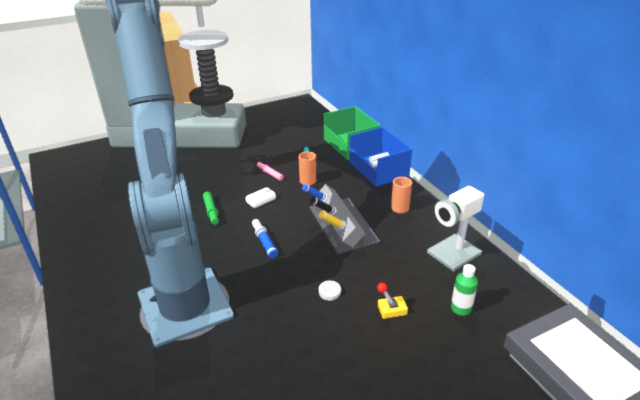

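Run:
```python
from h import *
np.set_printoptions(precision=1,suppress=True)
ims=[]
for t,(r0,r1,c0,c1) in (('top0',(140,280,250,390)),('side0',(170,265,250,390)),('top0',(45,135,375,505)),('side0',(180,325,365,495))):
    p=pickle.load(open(t+'.pkl','rb'))
    ims.append(cv2.resize(p['color'][r0:r1,c0:c1,::-1],(390,290),interpolation=cv2.INTER_CUBIC))
cv2.imwrite('pics/crop1.png',np.vstack([np.hstack(ims[:2]),np.hstack(ims[2:])]))
for t in('top0','side0'):
    p=pickle.load(open(t+'.pkl','rb')); C=cloud(p); hsv=cv2.cvtColor(p['color'],cv2.COLOR_RGB2HSV)
    H,S,V=hsv[...,0],hsv[...,1],hsv[...,2]
    X,Y,Z=C[...,0],C[...,1],C[...,2]
    def rep(name,m):
        q=C[m]; 
        if len(q)<5: print(t,name,len(q)); return
        c=np.median(q,0); u,s,vt=np.linalg.svd(q-q.mean(0),full_matrices=False)
        print(t,name,len(q),'mean',q.mean(0),'min',np.percentile(q,3,0),'max',np.percentile(q,97,0),'dir',np.round(vt[0],3),'norm',np.round(vt[2],3))
    box=lambda x0,x1,y0,y1,z0,z1:(X>x0)&(X<x1)&(Y>y0)&(Y<y1)&(Z>z0)&(Z<z1)
    rep('blue',box(420,570,-40,280,60,190)&(H>100)&(H<130)&(S>120))
    rep('yellow',box(420,570,-40,280,60,190)&(H>12)&(H<35)&(S>120))
    rep('rackface',box(480,640,-40,280,30,100)&(S<60))
    rep('rackbase',box(450,700,-40,280,2,10)&(V>60))
    rep('foot',box(680,900,-280,-60,2,20)&(V>90))
    rep('camtop',box(680,900,-280,-60,210,230))
    rep('ring',box(680,900,-280,-60,140,240)&(V<200))
    rep('cambox',box(680,900,-280,-60,140,240)&(V>200))
    rep('red',box(400,600,-350,-200,50,140)&((H<8)|(H>172))&(S>140))
    rep('yelbase',box(400,600,-350,-200,15,35)&(H>18)&(H<35)&(S>120))
```

```text
top0 blue 114 mean [498.2 196.8 119.8] min [468.5 186.9  93.3] max [532.5 209.2 140.1] dir [-0.8  0.1  0.5] norm [ 0.5 -0.4  0.8]
top0 yellow 117 mean [479.5  39.5 119.8] min [448.4  29.3  93.6] max [513.2  51.2 140. ] dir [-0.8  0.1  0.5] norm [-0.5  0.  -0.8]
top0 rackface 1993 mean [550.1 111.   74.3] min [510.7  -9.5  52.1] max [593.5 232.7  92.6] dir [-0.1 -1.   0. ] norm [-0.2  0.   1. ]
top0 rackbase 914 mean [581.1 137.6   4.8] min [456.3 -34.3   2.1] max [693.9 276.2   9.8] dir [-0.3  0.9 -0. ] norm [-0.  0.  1.]
top0 foot 899 mean [ 793.6 -169.5   15.2] min [ 739.7 -238.     3.1] max [ 864.6 -120.4   19.6] dir [-0.8 -0.6 -0. ] norm [ 0. -0.  1.]
top0 camtop 894 mean [ 796.2 -178.2  221.3] min [ 729.4 -210.8  211.1] max [ 855.9 -147.3  228.1] dir [-1.  -0.2 -0. ] norm [-0.  0.  1.]
top0 ring 473 mean [ 764.2 -173.   199.4] min [ 726.  -217.9  166.3] max [ 843.9 -142.6  228.7] dir [-0.9 -0.5  0.1] norm [ 0.3 -0.7 -0.6]
top0 cambox 846 mean [ 796.9 -178.1  219.9] min [ 727.5 -211.7  187.6] max [ 856.  -147.5  230. ] dir [-1.  -0.1 -0.1] norm [-0.1  0.1  1. ]
top0 red 44 mean [
[... 931 characters left out ...]
0 camtop 602 mean [ 788.2 -188.6  219.9] min [ 726.  -218.9  210.9] max [ 851.9 -154.1  227.9] dir [-1.  -0.2 -0. ] norm [ 0.  -0.1  1. ]
side0 ring 269 mean [ 741.4 -202.1  193.3] min [ 722.5 -230.7  163.2] max [ 778.4 -170.5  225.2] dir [ 0.9 -0.5 -0.2] norm [-0.4 -0.9  0.3]
side0 cambox 986 mean [ 785.9 -194.2  205.6] min [ 723.8 -223.1  162.8] max [ 852.9 -156.7  227. ] dir [-1.  -0.1 -0.1] norm [-0.  -0.7  0.7]
side0 red 77 mean [ 465.9 -283.4   99.9] min [ 456.6 -291.8   88.8] max [ 477.2 -273.1  108.3] dir [-0.9  0.4 -0.1] norm [-0.4 -0.6  0.6]
side0 yelbase 318 mean [ 497.5 -293.9   23.7] min [ 464.9 -317.4   16.1] max [ 533.7 -263.3   29.5] dir [-1.   0.3 -0. ] norm [ 0.   0.1 -1. ]
```

View pics/crop1.png

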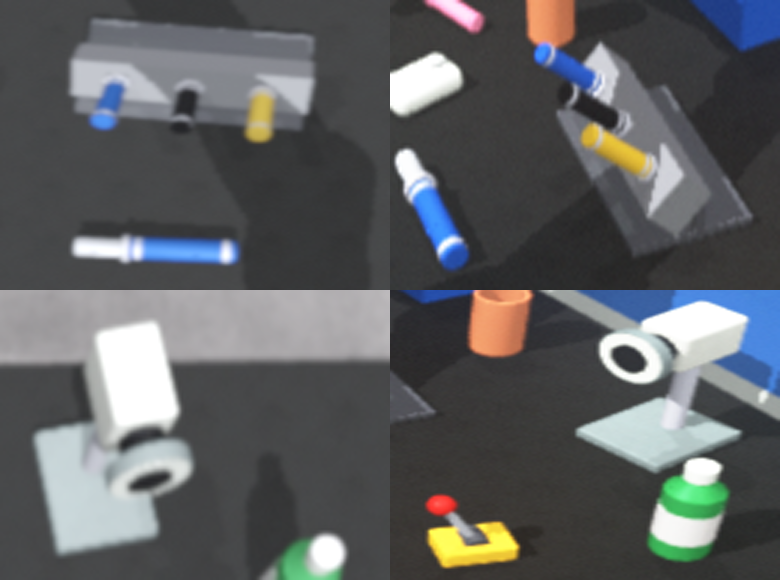

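The blue candidates are the gauge in the holder, at top (288,188), and the one lying loose at top (310,261). The crop shows the one in the holder is the smaller and sits beside the black and yellow gauges, so that is gauge_blue. Next I fit the poses of the rack, camera and lever.

```bash
cat > fit.py <<'E'
from h import *
from scipy.optimize import least_squares
np.set_printoptions(precision=2,suppress=True)
G={k:[] for k in('blue','yellow','black')}; foot=[];top=[];red=[];yb=[];ring=[];face=[]
for t in('top0','side0'):
    p=pickle.load(open(t+'.pkl','rb')); C=cloud(p); hsv=cv2.cvtColor(p['color'],cv2.COLOR_RGB2HSV)
    H,S,V=[hsv[...,i] for i in range(3)]; X,Y,Z=[C[...,i] for i in range(3)]
    cam=np.linalg.inv(p['view'])[:3,3]; print(t,'cam',cam)
    box=lambda x0,x1,y0,y1,z0,z1:(X>x0)&(X<x1)&(Y>y0)&(Y<y1)&(Z>z0)&(Z<z1)
    er=lambda m:cv2.erode(m.astype(np.uint8),np.ones((3,3)))>0
    b=box(420,570,-40,280,85,190)
    G['blue'].append(C[er(b&(H>100)&(H<130)&(S>120))]); G['yellow'].append(C[er(b&(H>12)&(H<35)&(S>120))])
    foot.append(C[box(700,900,-280,-60,6,18)&(V>90)]); top.append(C[box(770,880,-280,-60,205,228)&(V>120)])
    red.append(C[er(box(400,600,-350,-200,50,140)&((H<8)|(H>172))&(S>140))]); yb.append(C[box(400,600,-350,-200,18,32)&(H>18)&(H<35)&(S>120)])
    face.append(C[er(box(480,640,-40,280,30,100)&(S<60))])
    ring.append(C[box(690,765,-280,-120,140,240)])
for k in('blue','yellow'): print(k,[len(g) for g in G[k]])
def res(q,which=(0,1)):
    x,y,a,h=q; R=np.array([[np.cos(a),-np.sin(a)],[np.sin(a),np.cos(a)]]); d=np.r_[R@[-1,0],1]/2**.5; r=[]
    for k,o in(('blue',80),('yellow',-80)):
        P0=np.r_[np.array([x,y])+R@[-15,o],70+h]
        P=np.vstack([G[k][i] for i in which])-P0
        r.append(np.linalg.norm(np.cross(P,d),axis=1)-12)
    return np.hstack(r)
for w in((0,),(1,),(0,1)):
    s=least_squares(res,[560,110,-.12,0],loss='soft_l1',kwargs=dict(which=w)); print('rack',w,s.x,'rms',np.sqrt(np.mean(res(s.x,w)**2)))
for i in(0,1):
    print('foot',cv2.minAreaRect(foot[i][:,:2].astype(np.float32)),'n',len(foot[i]))
    print('camtop',cv2.minAreaRect(top[i][:,:2].astype(np.float32)))
    print('yb',cv2.minAreaRect(yb[i][:,:2].astype(np.float32)))
    f=least_squares(lambda q:np.linalg.norm(red[i]-q,axis=1)-13,red[i].mean(0)-[0,0,8],loss='soft_l1'); print('ball',f.x,len(red[i]))
R=ring[1]
def rp(R):  # ring face plane, vertical: RANSAC
    best=None; rng=np.random.default_rng(0)
    for _ in range(2000):
        a=rng.uniform(-.6,.8); n=np.array([-np.cos(a),-np.sin(a),0]); d=(R@n); j=d[rng.integers(len(d))]
        c=(abs(d-j)<1.5).sum()
        if best is None or c>best[0]: best=(c,a,j,R[abs(d-j)<2])
    c,a,j,I=best; l=np.array([-np.sin(a),np.cos(a)]); s=I[:,:2]@l
    print('ring',c,len(R),'yaw',a,'pts range lateral',s.min(),s.max(),'z',I[:,2].min(),I[:,2].max(),'mid xy',np.array([-np.cos(a),-np.sin(a)])*j+l*(s.min()+s.max())/2)
rp(ring[0]);rp(ring[1])
E
python3 fit.py
```

```text
top0 cam [ 269.49   84.11 1229.68]
side0 cam [ -117.93 -1089.77  1078.41]
blue [50, 56]
yellow [55, 71]
rack (0,) [ 2104.76  -107.87    -0.14 -1570.42] rms 3.1360878628240196
rack (1,) [1220.56   21.92   -0.13 -679.12] rms 3.2132866323611573
rack (0, 1) [ 1541.71    -4.36    -0.12 -1003.  ] rms 3.799583840804222
foot ((807.9391479492188, -180.41561889648438), (139.78363037109375, 115.10459899902344), 9.568107604980469) n 639
camtop ((815.0641479492188, -176.35980224609375), (93.30188751220703, 60.510986328125), 9.385828018188477)
yb ((503.80029296875, -286.1663513183594), (51.0816650390625, 71.37301635742188), 73.8797607421875)
ball [ 472.55 -278.12   95.82] 18
foot ((803.0387573242188, -181.5364990234375), (134.35914611816406, 113.63542938232422), 9.422704696655273) n 824
camtop ((815.1478881835938, -180.15269470214844), (96.25639343261719, 61.235965728759766), 9.760032653808594)
yb ((500.3533935546875, -288.8229064941406), (54.36078643798828, 71.69393920898438), 72.57688903808594)
ball [ 468.92 -277.32   93.69] 42
ring 148 441 yaw 0.171082914046926 pts range lateral -351.07307590368913 -273.3315316533523 z 155.4397996631542 232.63290344770382 mid xy [ 731.31 -190.48]
ring 178 512 yaw 0.19017794956883172 pts range lateral -367.5583128288373 -294.0470640564608 z 156.9431914440147 228.2303208139175 mid xy [ 728.02 -196.73]
```

```bash
cat >> h.py <<'E'
def go(wps):
    """wps: list of (x,y,z mm, jaw-perp yaw rad); prints turn then shift in tool axes"""
    s=env.state(); R=np.array(s['eef_rot']); p=np.array(s['eef_pos'])
    print('t',round(s['time'],2),'at',p.round(1),'yaw x',round(np.arctan2(R[1,0],R[0,0]),3),'zaxis',R[:,2].round(3),'F',np.round(s['ft_force'],1),'gap',round(s['finger_gap'],3))
    for x,y,z,a in wps:
        c=np.arctan2(R[1,0],R[0,0]); d=(a-c+np.pi/2)%np.pi-np.pi/2   # world yaw change; tool z down -> turn=-d
        t=-d; R=R@np.array([[np.cos(t),-np.sin(t),0],[np.sin(t),np.cos(t),0],[0,0,1]])
        sh=R.T@(np.array([x,y,z])-p); p=np.array([x,y,z],float)
        print((x,y,z,a),'turn',round(t,3),'shift m',(sh/1000).round(4))
E
cat >> fit.py <<'E'
s=least_squares(lambda q:res([*q,0]),[560,110,-.12],loss='soft_l1'); print('rack h=0',s.x)
for w in((0,),(1,)):print(least_squares(lambda q:res([*q,0],w),[560,110,-.12],loss='soft_l1').x)
E
python3 fit.py|tail -3
python3 - <<'E'
from h import *
go([(430,330,231,-.29),(411,-260,231,-.29),(411,-260,82,-.29),(517,-292,82,-.29)])
E
```

```text
rack h=0 [545.44 111.6   -0.12]
[550.58 117.4   -0.14]
[547.25 110.58  -0.13]
t 1.0 at [144.3 633.8 231.3] yaw x 2.918 zaxis [ 0.  0. -1.] F [0.1 0.3 0.2] gap 0.999
(430, 330, 231, -0.29) turn 0.066 shift m [-3.607e-01 -2.094e-01  3.000e-04]
(411, -260, 231, -0.29) turn 0.0 shift m [-0.1505 -0.5708 -0.    ]
(411, -260, 82, -0.29) turn -0.0 shift m [ 0.    -0.     0.149]
(517, -292, 82, -0.29) turn -0.0 shift m [-0.1107 -0.0004  0.    ]
```

```bash
python3 -m pendant '0 0 0 0.066 0;-0.045 -0.021 0 0 0;-0.045 -0.021 0 0 0;-0.045 -0.021 0 0 0;-0.045 -0.021 0 0 0;-0.045 -0.021 0 0 0;-0.045 -0.021 0 0 0;-0.045 -0.021 0 0 0' && python3 -m pendant '-0.045 -0.032 0 0 0;-0.02 -0.04 0 0 0;-0.02 -0.04 0 0 0;-0.015 -0.04 0 0 0;-0.01 -0.045 0 0 0;-0.01 -0.045 0 0 0;-0.01 -0.045 0 0 0;-0.01 -0.045 0 0 0'
python3 - <<'E'
from h import *
go([(411,-260,231,-.29),(411,-260,82,-.29),(517,-292,82,-.29)])
E
```

```text
time: 1.8
eef_pos: [405.5, 401.5, 231.6]
eef_rot: [[-0.958, 0.286, 0.0], [0.286, 0.958, 0.001], [-0.0, 0.001, -1.0]]
ft_force: [1.1, 0.8, 0.4]
finger_gap: 0.002
time: 2.6
eef_pos: [440.0, 47.1, 231.6]
eef_rot: [[-0.958, 0.286, 0.001], [0.286, 0.958, 0.0], [-0.001, 0.001, -1.0]]
ft_force: [2.0, 0.4, -0.0]
finger_gap: 0.001
t 2.6 at [440.   47.1 231.6] yaw x 2.852 zaxis [ 0.001  0.    -1.   ] F [ 2.   0.4 -0. ] gap 0.001
(411, -260, 231, -0.29) turn 0.0 shift m [-0.0601 -0.3026  0.0005]
(411, -260, 82, -0.29) turn -0.0 shift m [ 1.00e-04 -1.00e-04  1.49e-01]
(517, -292, 82, -0.29) turn -0.0 shift m [-1.107e-01 -4.000e-04  1.000e-04]
```

```bash
python3 -m pendant '-0.009 -0.043 0 0 0;-0.009 -0.043 0 0 0;-0.009 -0.043 0 0 0;-0.009 -0.043 0 0 0;-0.009 -0.043 0 0 0;-0.008 -0.043 0 0 0;0 -0.03 0 0 0;0 0 0 0 0'
python3 - <<'E'
from h import *
np.set_printoptions(precision=1,suppress=True)
go([(411,-260,231,-.29),(411,-260,82,-.29),(517,-292,82,-.29)])
E
```

```text
time: 3.4
eef_pos: [407.1, -246.8, 231.7]
eef_rot: [[-0.956, 0.293, 0.0], [0.293, 0.956, -0.002], [-0.001, -0.002, -1.0]]
ft_force: [-0.5, 0.3, -0.9]
finger_gap: 0.003
t 3.4 at [ 407.1 -246.8  231.7] yaw x 2.845 zaxis [ 0. -0. -1.] F [-0.5  0.3 -0.9] gap 0.003
(411, -260, 231, -0.29) turn -0.007 shift m [-0. -0.  0.]
(411, -260, 82, -0.29) turn -0.0 shift m [0.  0.  0.1]
(517, -292, 82, -0.29) turn -0.0 shift m [-0.1 -0.   0. ]
```

```bash
python3 -m pendant '-0.007 -0.008 0.02 0 0;0 0 0.045 0 0;0 0 0.045 0 0;0 0 0.038 0 0;0 0 0 0 0;0 0 0 0 0'
python3 - <<'E'
from h import *
go([(411,-260,82,-.29),(517,-292,82,-.29)])
p=shot('side','s1'); shot('top','t1')
E
```

```text
time: 4.0
eef_pos: [413.4, -251.5, 83.8]
eef_rot: [[-0.958, 0.285, -0.001], [0.285, 0.958, 0.0], [0.001, 0.0, -1.0]]
ft_force: [-0.3, -0.6, 0.0]
finger_gap: -0.006
t 4.0 at [ 413.4 -251.5   83.8] yaw x 2.852 zaxis [-0.001  0.    -1.   ] F [-0.3 -0.6  0. ] gap -0.006
(411, -260, 82, -0.29) turn 0.001 shift m [-0.0001 -0.0088  0.0018]
(517, -292, 82, -0.29) turn -0.0 shift m [-1.107e-01 -4.000e-04 -1.000e-04]
```

Run:
```python
from h import *
a=[cv2.resize(cv2.imread(f)[r:r+100,c:c+100],(400,400)) for f,r,c in(('pics/s1.png',240,320),('pics/t1.png',150,390))]
cv2.imwrite('pics/crop2.png',np.hstack(a))
```

```text
(no output)
```

View pics/crop2.png

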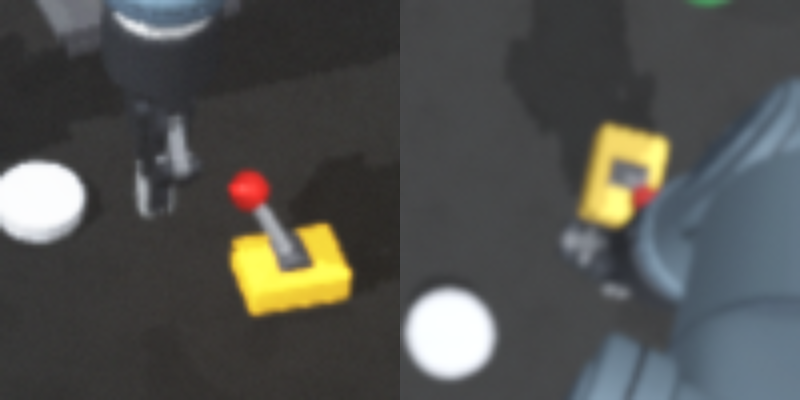

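Closed fingers stand behind the ball (crop 165,190 against ball 248,190), about 9 mm off sideways. I'll correct that and push.

```bash
python3 -m pendant '0 -0.009 0 0 0;-0.02 0 0 0 0;-0.02 0 0 0 0;-0.02 0 0 0 0;-0.02 0 0 0 0;-0.015 0 0 0 0;-0.012 0 0 0 0;0 0 0 0 0'
python3 - <<'E'
from h import *
go([(517,-292,82,-.29)])
shot('side','s2'); shot('top','t2')
a=[cv2.resize(cv2.imread(f)[r:r+100,c:c+100],(400,400)) for f,r,c in(('pics/s2.png',240,330),('pics/t2.png',140,390))]
cv2.imwrite('pics/crop3.png',np.hstack(a))
E
```

```text
time: 4.9
eef_pos: [515.0, -292.4, 84.9]
eef_rot: [[-0.958, 0.285, 0.003], [0.285, 0.958, -0.002], [-0.004, -0.001, -1.0]]
ft_force: [-0.2, -0.1, 0.3]
finger_gap: -0.006
t 4.9 at [ 515.  -292.4   84.9] yaw x 2.852 zaxis [ 0.003 -0.002 -1.   ] F [-0.2 -0.1  0.3] gap -0.006
(517, -292, 82, -0.29) turn 0.001 shift m [-0.0018  0.0009  0.0029]
```

View pics/crop3.png

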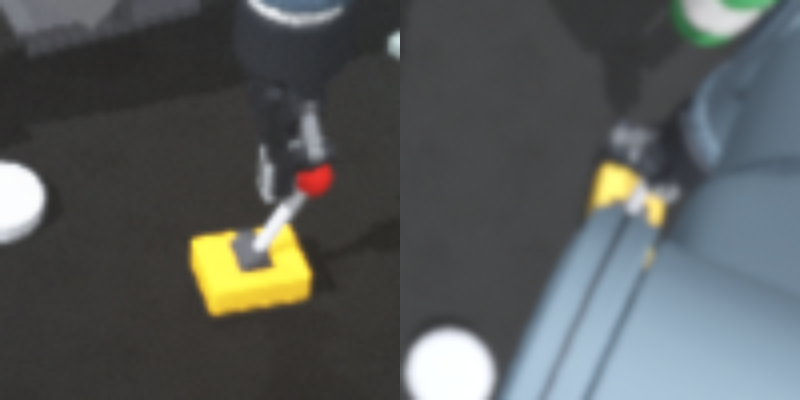

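The lever has gone over (ball at crop 315,180). The force is about 0, so I'll keep pushing until I feel the stop.

```bash
python3 -m pendant '-0.004 0 0 0 0;-0.004 0 0 0 0;0 0 0 0 0' ; python3 -m pendant '-0.003 0 0 0 0;-0.003 0 0 0 0;0 0 0 0 0'
```

```text
time: 5.3
eef_pos: [517.5, -292.6, 82.9]
eef_rot: [[-0.958, 0.286, -0.006], [0.286, 0.958, 0.003], [0.007, 0.001, -1.0]]
ft_force: [-8.1, 2.5, 6.1]
finger_gap: 0.002
time: 5.6
eef_pos: [518.0, -292.5, 81.8]
eef_rot: [[-0.958, 0.287, -0.016], [0.287, 0.958, 0.008], [0.018, 0.003, -1.0]]
ft_force: [-19.9, 7.9, 13.8]
finger_gap: 0.001
```

```bash
python3 -m pendant '0.015 0 0 0 0;0.03 0 -0.02 0 0;0.02 0.01 -0.045 0 0;0.01 0.04 -0.04 0 0;0 0.045 -0.02 0 0.02;0 0.045 -0.02 0 0.05;0 0.045 0 -0.08 0.05;0 0.045 0 -0.08 0.05'
python3 - <<'E'
from h import *
go([(503,198,230,-.125),(503,198,90,-.125)])
E
```

```text
time: 6.4
eef_pos: [517.8, -56.1, 224.2]
eef_rot: [[-0.992, 0.126, 0.003], [0.126, 0.992, 0.0], [-0.003, 0.001, -1.0]]
ft_force: [0.5, 0.5, 0.2]
finger_gap: 0.587
t 6.4 at [517.8 -56.1 224.2] yaw x 3.015 zaxis [ 0.003  0.    -1.   ] F [0.5 0.5 0.2] gap 0.587
(503, 198, 230, -0.125) turn -0.002 shift m [ 0.0463  0.2503 -0.0058]
(503, 198, 90, -0.125) turn 0.0 shift m [ 4.0e-04 -1.0e-04  1.4e-01]
```

```bash
python3 -m pendant '0.008 0.04 0 0 0.05;0.008 0.04 0 0 0.05;0.008 0.04 0 0 0.05;0.008 0.04 0 0 0.05;0.008 0.04 0 0 0.05;0.006 0.03 0 0 0.05;0 0 0 0 0.05;0 0 0 0 0.05'
python3 - <<'E'
from h import *
go([(503,198,180,-.125),(503,198,90,-.125)])
p=shot('side','s3'); q=shot('top','t3')
a=[cv2.resize(x['color'][r:r+100,c:c+100,::-1],(400,400)) for x,r,c in((p,120,270),(q,140,240))]+[cv2.resize(p['color'][240:340,330:430,::-1],(400,400))]
cv2.imwrite('pics/crop4.png',cv2.resize(np.hstack(a),(798,266)))
E
```

```text
time: 7.2
eef_pos: [500.8, 176.3, 223.0]
eef_rot: [[-0.992, 0.128, 0.0], [0.128, 0.992, -0.0], [-0.0, -0.0, -1.0]]
ft_force: [0.0, -0.8, -0.1]
finger_gap: 0.585
t 7.2 at [500.8 176.3 223. ] yaw x 3.013 zaxis [ 0. -0. -1.] F [ 0.  -0.8 -0.1] gap 0.585
(503, 198, 180, -0.125) turn -0.004 shift m [0.0005 0.0218 0.043 ]
(503, 198, 90, -0.125) turn -0.0 shift m [0.   0.   0.09]
```

View pics/crop4.png

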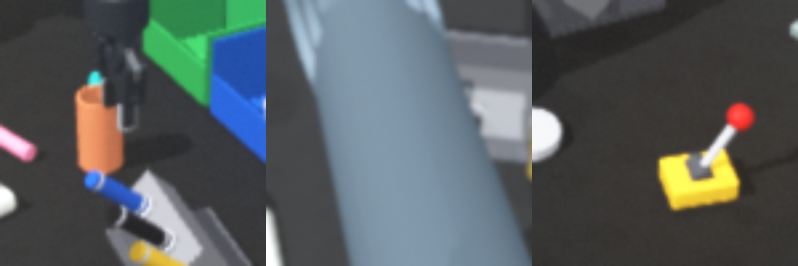

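The lever stays fully over (right crop, ball 740,117). The gauge is still in place below the fingers (left crop, 115,190). I'll descend in two stages.

```bash
python3 -m pendant '0 0.021 0 0 0.05;0 0 0.04 0 0.05;0 0 0.03 0 0.05;0 0 0 0 0.05;0 0 0 0 0.05'
python3 - <<'E'
from h import *
go([(503,198,90,-.125)])
p=shot('side','s4')
cv2.imwrite('pics/crop5.png',cv2.resize(p['color'][150:230,270:370,::-1],(700,560),interpolation=cv2.INTER_CUBIC))
E
```

```text
time: 7.8
eef_pos: [504.0, 195.7, 153.4]
eef_rot: [[-0.991, 0.132, -0.0], [0.132, 0.991, -0.001], [0.0, -0.001, -1.0]]
ft_force: [-0.0, -0.1, -0.4]
finger_gap: 0.586
t 7.8 at [504.  195.7 153.4] yaw x 3.01 zaxis [-0.    -0.001 -1.   ] F [-0.  -0.1 -0.4] gap 0.586
(503, 198, 90, -0.125) turn -0.007 shift m [0.0013 0.0022 0.0634]
```

View pics/crop5.png

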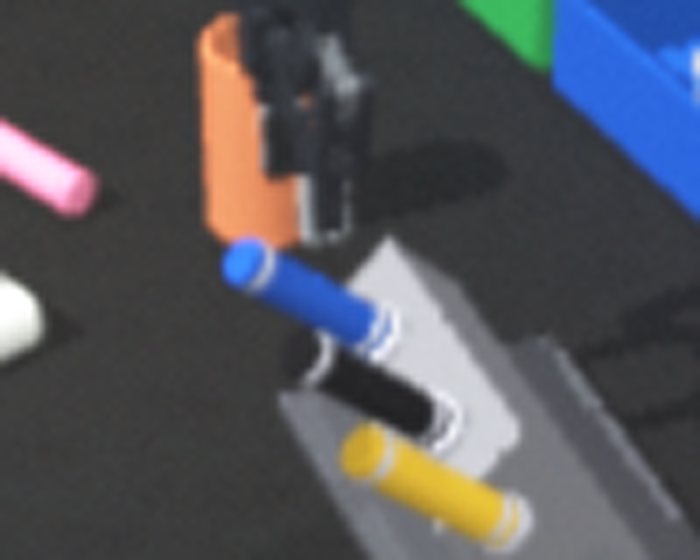

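```bash
python3 -m pendant '0 0.002 0.03 0 0.05;0 0 0.022 0 0.05;0 0 0.01 0 0.05;0 0 0 0 0.05;0 0 0 0 0.05' && python3 -m pendant '0 0 0 0 0.015;0 0 0 0 0.01;0 0 0 0 0.01;0 0 0 0 0.01;0 0 0 0 0.01'
```

```text
time: 8.35
eef_pos: [505.0, 199.2, 92.3]
eef_rot: [[-0.992, 0.13, 0.002], [0.13, 0.992, 0.001], [-0.002, 0.001, -1.0]]
ft_force: [0.9, 0.5, 0.9]
finger_gap: 0.589
time: 8.85
eef_pos: [504.5, 199.1, 92.0]
eef_rot: [[-0.992, 0.129, 0.001], [0.13, 0.992, 0.001], [-0.001, 0.001, -1.0]]
ft_force: [-2.2, -0.4, 7.1]
finger_gap: 0.259
```

Gripped (22 mm opening). I'll draw it out along the 45° axis.

```bash
python3 -m pendant '0.006 0 -0.006 0 0.005;0.01 0 -0.01 0 0.005;0.01 0 -0.01 0 0.005;0.012 0 -0.012 0 0.005;0 0 0 0 0.005' && python3 -m pendant '0.012 0 -0.012 0 0.005;0.01 0 -0.025 0 0.005;0 0 -0.04 0 0.005;0 0 -0.04 0 0.005;0 0 -0.02 0 0.005;0 0 0 0 0.005;0 0 0 0 0.005'
python3 - <<'E'
from h import *
p=shot('side','s5'); go([(560,-140,235,.167),(560,-140,65,.167)])
cv2.imwrite('pics/crop6.png',cv2.resize(p['color'][90:240,260:410,::-1],(600,600),interpolation=cv2.INTER_CUBIC))
E
```

```text
time: 9.35
eef_pos: [464.3, 204.9, 130.4]
eef_rot: [[-0.992, 0.128, -0.0], [0.128, 0.992, 0.001], [0.001, 0.001, -1.0]]
ft_force: [-0.2, -0.5, -2.3]
finger_gap: 0.258
time: 10.05
eef_pos: [443.7, 206.6, 265.2]
eef_rot: [[-0.992, 0.129, -0.001], [0.129, 0.992, -0.0], [0.001, -0.0, -1.0]]
ft_force: [-0.6, -0.6, -2.3]
finger_gap: 0.264
t 10.1 at [443.3 206.4 264.5] yaw x 3.012 zaxis [-0.002 -0.001 -1.   ] F [-0.4  0.7 -2.5] gap 0.262
(560, -140, 235, 0.167) turn -0.296 shift m [-0.0576 -0.3609  0.0296]
(560, -140, 65, 0.167) turn 0.0 shift m [-4.0e-04  1.0e-04  1.7e-01]
```

View pics/crop6.png

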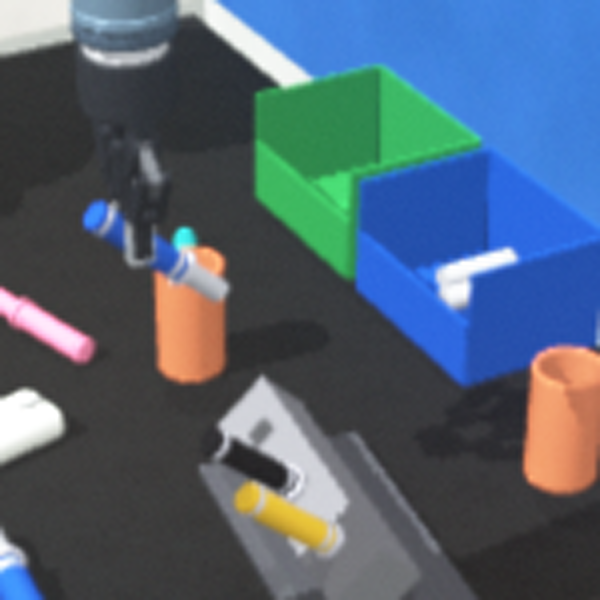

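The gauge is out and held (crop: butt 97,217; steel end 222,290), and the other two gauges are unmoved. Next I carry it to clear bench and lay it down to level it.

```bash
python3 -m pendant '0 -0.03 0 -0.1 0.005;0 -0.04 0 -0.1 0.005;0 -0.04 0 -0.096 0.005;-0.013 -0.045 0 0 0.005;-0.013 -0.045 0 0 0.005;-0.013 -0.045 0 0 0.005;-0.013 -0.045 0 0 0.005;-0.013 -0.045 0 0 0.005' && python3 -m pendant '-0.01 -0.025 0.04 0 0.005;0 0 0.04 0 0.005;0 0 0.035 0 0.005;0 0 0 0 0.005;0 0 0 0 0.005'
python3 - <<'E'
from h import *
p=shot('side','s6'); go([(560,-140,65,.167)])
C=cloud(p);hsv=cv2.cvtColor(p['color'],cv2.COLOR_RGB2HSV);m=(hsv[...,0]>100)&(hsv[...,0]<130)&(hsv[...,1]>120)&(C[...,2]>25)&(C[...,2]<300)&(C[...,0]<650)&(C[...,1]<0)&(C[...,1]>-280)&(C[...,0]>400)
q=C[m];print(len(q),q.min(0),q.max(0))
s=env.state()['eef_pos']
b=C[(abs(C[...,0]-s[0]-20)<110)&(abs(C[...,1]-s[1])<60)&(C[...,2]>20)]; print('lowest',b[:,2].min())
cv2.imwrite('pics/crop7.png',cv2.resize(p['color'][150:300,300:450,::-1],(600,600),interpolation=cv2.INTER_CUBIC))
E
```

```text
time: 10.9
eef_pos: [542.9, -115.5, 263.8]
eef_rot: [[-0.986, -0.166, -0.003], [-0.166, 0.986, 0.0], [0.003, 0.001, -1.0]]
ft_force: [-0.1, 0.9, -1.0]
finger_gap: 0.258
time: 11.4
eef_pos: [556.5, -137.0, 150.1]
eef_rot: [[-0.986, -0.165, -0.003], [-0.165, 0.986, -0.0], [0.003, 0.0, -1.0]]
ft_force: [0.3, -0.3, -1.9]
finger_gap: 0.258
t 11.45 at [ 557.8 -137.2  151.6] yaw x -2.975 zaxis [ 0. -0. -1.] F [ 0.5  0.4 -1. ] gap 0.258
(560, -140, 65, 0.167) turn -0.001 shift m [-0.0017 -0.0031  0.0866]
99 [ 516.79898216 -156.75013316  132.36338134] [ 589.58011059 -125.86105973  200.84127823]
lowest 91.25578893149941
```

View pics/crop7.png

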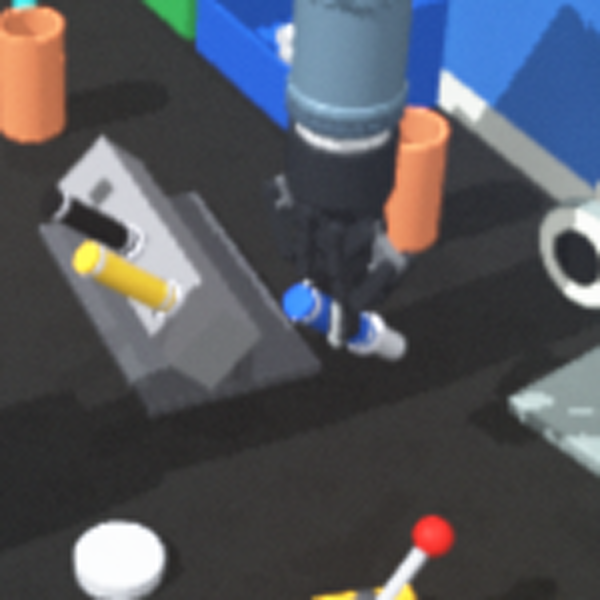

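```bash
python3 -m pendant '0 0 0.04 0 0.005;0 0 0.035 0 0.005;0 0 0.01 0 0.005;0 0 0 0 0.005' && python3 -m pendant '0.002 0 0.008 0 0.005;0.002 0 0.008 0 0.005;0.002 0 0.008 0 0.005;0 0 0 0 0.005' && python3 -m pendant '0.002 0 0.008 0 0.005;0.002 0 0.008 0 0.005;0 0 0 0 0.005'
```

```text
time: 11.85
eef_pos: [557.6, -136.9, 66.3]
eef_rot: [[-0.986, -0.166, -0.0], [-0.166, 0.986, 0.0], [0.0, 0.0, -1.0]]
ft_force: [0.0, -0.1, -1.4]
finger_gap: 0.26
time: 12.25
eef_pos: [551.6, -139.5, 42.9]
eef_rot: [[-0.987, -0.164, 0.002], [-0.164, 0.987, -0.001], [-0.001, -0.001, -1.0]]
ft_force: [-1.6, -0.9, 4.6]
finger_gap: 0.263
time: 12.55
eef_pos: [547.9, -139.6, 26.6]
eef_rot: [[-0.986, -0.164, 0.002], [-0.164, 0.986, -0.001], [-0.001, -0.001, -1.0]]
ft_force: [-2.4, -1.2, 3.2]
finger_gap: 0.263
```

Force is low, so it is pivoting in the pads. Down to about 4 mm.

```bash
python3 -m pendant '0.002 0 0.008 0 0.005;0.002 0 0.007 0 0.005;0 0 0.004 0 0.005;0 0 0.002 0 0.005;0 0 0 0 0.005'
python3 - <<'E'
from h import *
p=shot('side','s7'); go([])
cv2.imwrite('pics/crop8.png',cv2.resize(p['color'][180:290,330:440,::-1],(600,600),interpolation=cv2.INTER_CUBIC))
E
```

```text
time: 13.05
eef_pos: [543.4, -139.7, 5.2]
eef_rot: [[-0.986, -0.165, -0.001], [-0.165, 0.986, -0.0], [0.001, 0.0, -1.0]]
ft_force: [-3.8, -0.2, 9.4]
finger_gap: 0.26
t 13.1 at [ 543.4 -139.6    5.3] yaw x -2.976 zaxis [-0. -0. -1.] F [-3.6  0.4  8.4] gap 0.255
```

View pics/crop8.png

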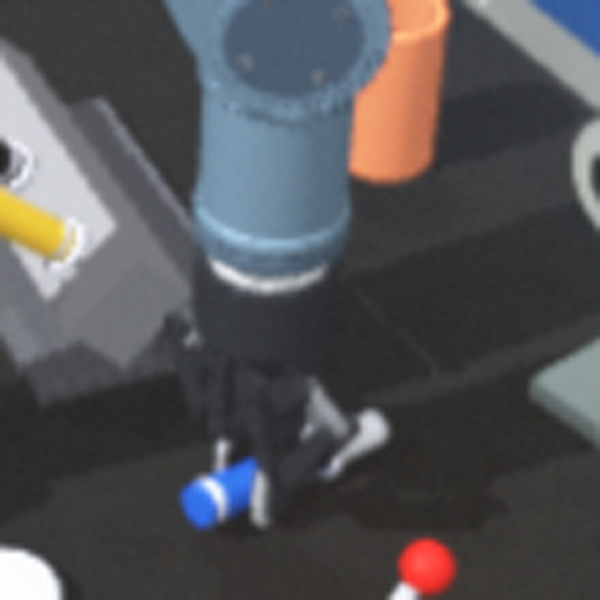

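Gauge lies nearly level (butt 203,505, steel end 375,430). I'll open slightly to let it settle, shift the grip 12 mm toward the balance point and regrip.

```bash
python3 -m pendant '0 0 0 0 0.04;0 0 0 0 0.04;0 0 0 0 0.04;-0.006 0 0 0 0.04;-0.006 0 0 0 0.04;0 0 0 0 0.04' && python3 -m pendant '0 0 -0.001 0 0.005;0 0 0 0 0.005;0 0 0 0 0.005;0 0 0 0 0.005;0 0 0 0 0.005' && python3 -m pendant '0 0 -0.03 0 0.005;0 0 -0.04 0 0.005;0 0 -0.04 0 0.005;0 0 -0.04 0 0.005;0 0 -0.03 0 0.005;0 0 0 0 0.005;0 0 0 0 0.005'
cat > chk.py <<'E'
from h import *
import sys
p=shot('side',sys.argv[1]); go([])
e=np.array(env.state()['eef_pos'])
C=cloud(p);hsv=cv2.cvtColor(p['color'],cv2.COLOR_RGB2HSV)
d=C-e; near=(abs(d[...,0])<130)&(abs(d[...,1])<70)&(d[...,2]>-25)&(d[...,2]<70)
bl=near&(hsv[...,0]>100)&(hsv[...,0]<130)&(hsv[...,1]>120)
st=near&(hsv[...,1]<70)&(d[...,0]>25)
np.set_printoptions(precision=1,suppress=True)
for n,m in(('blue',bl),('steel',st)):
    q=C[m]; print(n,len(q),q.mean(0) if len(q) else '', np.percentile(q,[2,98],axis=0).tolist() if len(q) else '')
    vv,uu=np.nonzero(m); print('  px',uu.min() if len(uu) else '',uu.max() if len(uu) else '',vv.min() if len(uu) else '',vv.max() if len(uu) else '')
E
python3 chk.py s8; python3 -c "
import cv2;cv2.imwrite('pics/crop9.png',cv2.resize(cv2.imread('pics/s8.png')[120:290,310:480],(600,600),interpolation=cv2.INTER_CUBIC))"
```

```text
time: 13.7
eef_pos: [557.0, -136.9, 5.0]
eef_rot: [[-0.986, -0.167, 0.001], [-0.167, 0.986, -0.0], [-0.001, -0.0, -1.0]]
ft_force: [0.0, -0.3, -0.2]
finger_gap: 0.466
time: 14.2
eef_pos: [555.6, -137.3, 6.1]
eef_rot: [[-0.986, -0.166, 0.0], [-0.166, 0.986, 0.0], [-0.0, 0.0, -1.0]]
ft_force: [-0.7, 0.6, 4.0]
finger_gap: 0.253
time: 14.9
eef_pos: [554.9, -137.2, 185.5]
eef_rot: [[-0.986, -0.165, -0.0], [-0.165, 0.986, 0.0], [0.0, 0.0, -1.0]]
ft_force: [-1.0, -0.4, -2.5]
finger_gap: 0.256
t 14.95 at [ 554.3 -137.   184.5] yaw x -2.975 zaxis [-0.002  0.001 -1.   ] F [-0.1 -0.2 -2.5] gap 0.258
blue 136 [ 522.3 -148.2  197.6] [[497.18941031424816, -158.31813546165617, 182.39646555673164], [552.5400762504503, -133.6603639859348, 206.71646378849493]]
  px 364 382 216 231
steel 47 [ 611.6 -138.3  196.1] [[585.4667811563301, -147.99400442582981, 184.80882444383835], [631.2127799922157, -129.26196262445572, 204.9379755978988]]
  px 392 404 208 220
```

View pics/crop9.png

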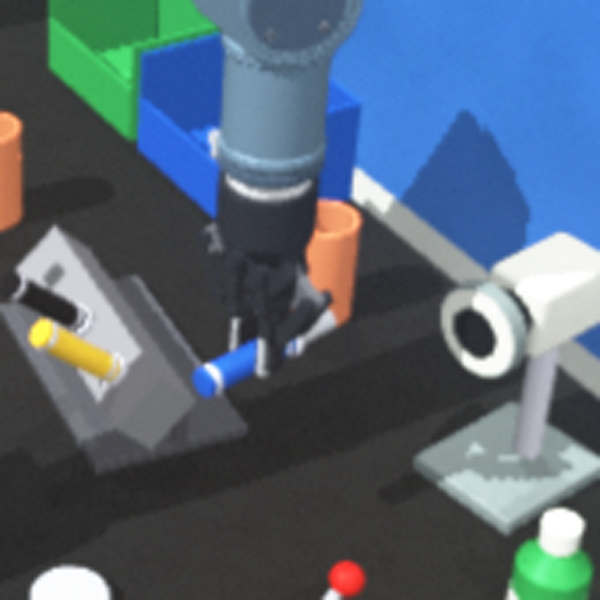

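```bash
python3 -m pendant '0 -0.015 0 0 0.005;0 -0.025 0 0 0.005;-0.005 -0.025 0.002 0 0.005;-0.01 -0.015 0.002 0 0.005;-0.007 -0.004 0.001 0 0.005;0 0 0 0 0.005;0 0 0 0 0.005;0 0 0 0 0.005'
cat > fin.py <<'E'
from h import *
from scipy.optimize import least_squares
np.set_printoptions(precision=3,suppress=True)
go([]); e=np.array(env.state()['eef_pos']); a=.167; ux=np.array([np.cos(a),np.sin(a),0]); lx=np.array([-np.sin(a),np.cos(a),0])
B=[];S=[]
for n in('side','top'):
    p=shot(n,'f'+n); C=cloud(p); hsv=cv2.cvtColor(p['color'],cv2.COLOR_RGB2HSV); d=C-e
    near=(abs(d@ux)<95)&(abs(d@lx)<35)&(d[...,2]>-25)&(d[...,2]<45)
    b=C[cv2.erode((near&(hsv[...,0]>100)&(hsv[...,0]<130)&(hsv[...,1]>120)).astype(np.uint8),np.ones((2,2)))>0]
    s=C[near&(hsv[...,1]<70)&(d@ux>47)]
    print(n,len(b),len(s)); B.append(b);S.append(s)
    for q,t in((b,'blue'),(s,'steel')):
        if len(q): print(t,'u',np.percentile(q@ux,[1,99]),'lat',np.percentile(q@lx,[1,50,99]),'z',np.percentile(q[:,2],[1,50,99]))
    r=C[(C[...,0]>690)&(C[...,0]<765)&(C[...,1]>-280)&(C[...,1]<-120)&(C[...,2]>140)&(C[...,2]<240)]
    if len(r)>20: h,k=np.histogram(r@ux,np.arange(670,760,2)); print('ringface u',k[h.argmax()]+1,'lat',np.percentile(r[abs(r@ux-k[h.argmax()]-1)<3]@lx,[2,98]),'z',np.percentile(r[abs(r@ux-k[h.argmax()]-1)<3][:,2],[2,98]))
B=np.vstack(B);S=np.vstack(S)
def res(q):
    P0=e+lx*q[0]+[0,0,q[1]]; dd=ux+lx*q[2]+np.array([0,0,q[3]]); dd/=np.linalg.norm(dd)
    return np.r_[np.linalg.norm(np.cross(B-P0,dd),axis=1)-12,np.linalg.norm(np.cross(S-P0,dd),axis=1)-10]
f=least_squares(res,[0,11,0,0],loss='soft_l1'); q=f.x; print('lat,dz,yaw err,pitch',q)
ub=np.percentile(B@ux,1); us=np.percentile(S@ux,99) if len(S) else np.nan
t=ub+135-e@ux; print('tip u from butt',ub+135,'from steel',us,'tip lat',e@lx+q[0]+q[2]*t,'tip z',e[2]+q[1]+q[3]*t)
E
python3 fin.py
```

```text
time: 15.75
eef_pos: [590.6, -215.5, 180.6]
eef_rot: [[-0.986, -0.167, -0.001], [-0.167, 0.986, 0.001], [0.001, 0.001, -1.0]]
ft_force: [-0.3, 1.2, -1.6]
finger_gap: 0.257
t 15.75 at [ 590.6 -215.5  180.6] yaw x -2.974 zaxis [-0.001  0.001 -1.   ] F [-0.3  1.2 -1.6] gap 0.257
side 107 18
blue u [485.959 543.204] lat [-326.17  -318.127 -306.294] z [180.836 193.276 200.786]
steel u [596.184 626.043] lat [-322.984 -321.072 -317.125] z [184.476 190.08  197.096]
ringface u 687 lat [-349.417 -277.176] z [153.079 227.989]
top 3 79
blue u [528.097 537.061] lat [-306.492 -303.533 -299.973] z [193.255 194.181 197.95 ]
steel u [594.095 623.993] lat [-319.958 -308.401 -300.938] z [190.085 198.836 203.859]
ringface u 689 lat [-344.163 -274.613] z [158.22  229.918]
lat,dz,yaw err,pitch [-0.546  7.326 -0.003  0.045]
tip u from butt 620.9661056136429 from steel 624.8178175057693 tip lat -311.4358515556906 tip z 191.24601119040685
```

View pics/fside.png

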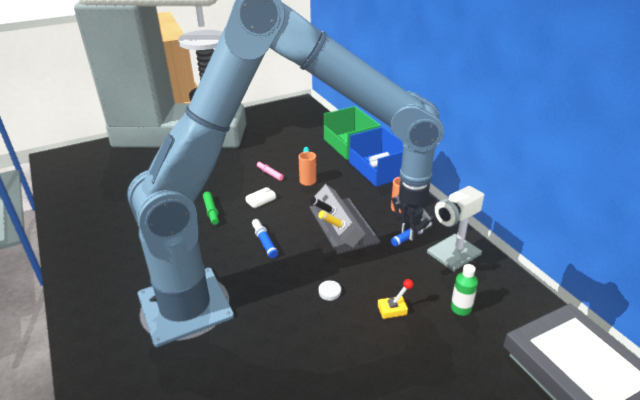

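The lever is over (ball 408,284), the gauge is held level in front of the lens (butt at 400,240), and everything else sits where it was. Handing in.

```bash
python3 -c "
from station import env
print(env.job_done())"
```

```text
the job is handed in; nothing more can be done
None
```

The job is handed in at about 16 s of the 45 s allowed, but no verdict came back. The lever is over and the blue gauge is held level in front of the lens.

**What I did**
- I pushed the lever onto its stop (about 20 N at the end), and later pictures show it still over.
- I drew the blue gauge out at 45° and raised it to about 220 mm at the steel end.
- The tool can only point down, so I levelled the gauge by lowering it onto clear bench. It pivoted in the pads, and I regripped it nearer its balance point.
- I then lifted it and moved it in front of the lens.

**Last checks**

| Check | Measured | Wanted |
|---|---|---|
| Steel end along the lens axis | 621–625 mm (two estimates) | about 624 mm |
| Steel end sideways | -311.4 mm | about -311 mm (ring-light centre -309 to -313) |
| Steel end height | 191 mm | 190 mm |
| Pitch of the gauge | 0.045 rad | below 0.18 rad in all |
| Yaw error | -0.003 rad | below 0.18 rad in all |

- The two cameras disagree by about 2 mm on where the ring light's face is, and by about 4 mm on its centre.
- At the end the jaws stood at about 22 mm on the 24 mm handle, and the gauge was steady.
- The other gauges and bystanders looked unmoved in the last picture, but I did not measure their positions.

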